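# Hold the reactor coil in the thermostat slot

### The job

Lift the orange reactor coil straight up off its post by its blue bar and lower it upright through the slot in the roof of the white thermostat module. Finish while still holding it there by the bar, so that a colleague can do up the fittings through the open side: the whole orange wound ring inside below the roof, hanging clear of the floor and not leaning on the module. Leave the spare coil, bottle, vial rack and wrench where they are.

Things in the scene. Friction and masses are not known exactly. Their poses are not given: they have to be found in the camera images.
- coil_mid (a point): Orange reactor coil, about 0.2 kg, 123 mm tall; this point is its centre, half-way up, 61.5 mm above its underside. z up, y along its long side; the same after half a turn. On top a blue grip bar, 54 mm long (y), 16 mm wide (x), 16 mm tall, its centre 53.5 mm above this point: pinch it across x from above. The bar is carried by two uprights over the wound ring.
- stand: Fixed dark steel stand that the orange coil starts on: disc 90 mm across and 12 mm thick with an upright round steel post, 12 mm diameter, whose top is 79 mm above the table. Origin at the table under the post's axis. The coil stands on the disc with the post up its bore (2 mm free all round).
- slot (a point): Centre of the black-framed slot in the roof of the white thermostat module, at the roof's upper face, 135 mm above the table. z up; the slot is 74 mm long (y) and 30 mm wide (x), so the coil's ring has 2 mm free all round. The roof is 6 mm thick; the inside floor lies 105 mm below this point.
- spare_coil: Spare round coil, steel windings between blue flanges, 60 mm diameter, 40 mm tall, on its own post. Leave alone. Origin at the centre of its underside.
- spare_stand: Fixed blue stand of the spare coil: disc 90 mm across, 12 mm thick, with a 12 mm post, top 79 mm above the table. Origin at the table under the post's axis.
- amber_bottle: Small amber glass bottle with blue cap, 56 mm diameter, 105 mm tall. Leave alone. Origin at the centre of its underside.
- vial_rack: White rack of small vials, 60 x 120 mm, 46 mm tall with the vials. Leave alone. Origin at the centre of its underside.
- wrench: Steel wrench, 130 mm long, lying flat on the table. Leave alone. Origin at its middle, underside.
- coil: The same coil; origin at the centre of its underside, axes as at its centre. Heights from there: 0 to 50 mm the orange wound ring with black flanges, racetrack outline 70 mm (y) by 26 mm (x), upright 16 mm square bore; 50 to 107 mm two aluminium uprights at y = +24 and -24 mm, each 6 mm (y) by 14 mm (x); 107 to 123 mm the blue bar.
- module: The white thermostat module, fixed, 170 mm (x) by 180 mm (y), 135 mm tall, hollow (about 150 mm square inside), open on its +x side. Origin at the table under the slot's centre, axes as for the slot.
Mind the look-alikes: they are no part of the job. Of the things like the stand, leave any that is purple, red or turquoise; of the rest the smaller one is meant.

How it is judged:
By the outcome, as a careful person would: the job done as asked, in the order asked, and still so for the second after the job is handed in, while the arm keeps its last pose, push and grip.
It also fails if it takes over 48 s, if anything falls off the work surface, if the arm or the gripper's body presses on something with over 40 N, if the wrist force passes 120 N, or if a joint passes its speed limit or range.

### The arm

A 6-joint arm with a two-finger parallel gripper is mounted at the origin on the work surface. World frame = base frame: x ahead of the robot, y to its left, z up, the work surface at z = 0. Lengths are in m, angles in degrees, forces in N, time in s.
With the tool pointing down it reaches from about 0.15 to 0.775 m from the base axis. Payload 6.1 kg.
Tool frame: the origin (TCP) lies at the very end of the fingers, on their centre line; the grasp point (between the pads) lies 19 mm behind it; x points along the fingers, y is the direction in which the jaws open and shut, and the axes are right-handed (so a half turn about x gives the same grasp; the last joint's range is limited). The gripper opens to 85 mm and grips with 20 to 120 N. Pads are 22 mm wide; open, the fingers measure 114 mm over their backs; the gripper's body (76 mm by 85 mm) begins 54 mm behind the grasp point. The pads swing forward as they close: fully open they stand 13 mm farther back than shut.
Start: joints at [72.88, 7.208, -2.269, 80.523, 0, 90], TCP at [0.155, 0.502, 0.231] pointing down, gripper open.
Joint ranges: [-155.77, 155.77], [-54.66, 111.73], [-72.52, 77.12], [-102.08, 115.82], [-83.92, 84.16], [-180, 180]. Speed limits (degrees/s): [136.94, 136.94, 172.46, 180, 180, 180].

### API

Orientations are given as [roll, pitch, yaw] about the fixed x, y, z axes, in that order (R = Rz(yaw) Ry(pitch) Rx(roll)).
In Python, from bench import state, read_camera, camera_params, hand_in, boxes_of, spot_point gives the robot as it stands. The module is installed in compiled form; this text tells all that it offers.
- The arm moves only by the tool carry_out, never from a script. Its argument "rows" is a list of rows, each a list of 7 numbers: the turn, a rotation vector about the tool's x, y, z normalised to -1 to 1, where 1 is 120 degrees, then the shift along the tool's x, y, z normalised to -1 to 1, where 1 is 0.4 m, then the gripper command: -1 is shut, 1 is fully open, values between are in proportion. A call has 1 to 10 rows; each row is the pose to reach, as a shift and turn from the pose commanded when the call began, along the tool's axes at that moment; what a row does not reach only later rows make up. A row lasts 1/12 s, in which the tool goes at most 41.7 mm and 7.16 degrees, less where a joint would pass 70% of its speed; a pose out of reach is approached as far as the arm can. A call with a number of a shift or a turn outside -1 to 1 is refused whole. A call with a gripper value outside its range is refused whole. The fingers move at their own pace and stop on an object; the grip force is fixed at half the most. Time passes only in rows, so rows that repeat a pose let the fingers close. It gives the time, the measured TCP pose, the force and the opening at its end, in the units of the state.
- state(): the state, without advancing time (a new reading comes with each control period).
- read_camera(name): name is "scene" or "top" or "wrist"; returns the picture (420x560x3 uint8, blue, green, red); there is no depth.
- camera_params(name): a dict with "K" (3x3 intrinsics, pixels), "R" (3x3) and "t" (3): a world point X has camera coordinates R X + t; the wrist camera has in their place "tool_from_camera" (4x4, takes a point from camera to tool coordinates, whose origin is the TCP and whose axes are the tool frame's). Camera axes: x right, y down, z forward; pixel columns grow to the right and rows downward; lengths in m; the calibration is good to about 2 mm. A picture is of the moment at which its call begins: read the wrist's pose just before it. camera_params takes no time and is no camera call.
- hand_in(): hands the job in, once; it reports no verdict.
Trained networks look in the newest picture that a camera, given by its name, has taken for a name from the list of things; names that differ only in an ending like _2 or _b are one class to them, and where a whole thing is asked for, a point or a joint stands for the part that bears it (a point fixed in the world has none). Each returns a list of dicts, best first, with "p" (0 to 1); they miss things now and then, are a little off and sometimes report something else, mostly with a low value. They report only what shows in the picture. A call takes as long as a camera call. They do not tell look-alikes from the thing itself.
- boxes_of(camera, thing): "box" ([left, top, right, bottom] in pixels, round what is visible of it).
- spot_point(camera, thing): "uv" ([column, row] in pixels: a listed point, or the origin of a listed thing).
The state is a dict: "clock": time; "joint_positions": joint angles; "qvel": joint speeds; "joint_torque": joint torques, N m; "ee_pos": TCP position; "ee_rot": TCP orientation; "contact_force": force on the tool from outside, world axes, zero at the start; "torque": the same for the moment, N m; "gripper_width": opening from 0.0 (shut) to 1.0 (fully open).
Only numpy, scipy, OpenCV 4.12 (cv2) and the standard library are available. Lean on these libraries where they do the work, as an engineer would, in place of code of your own. Each camera call takes 0.05 s, during which the arm holds its last target.

## Working session

There is one attempt and no reset: what is moved stays moved. The work goes in short steps, Python scripts to look and compute and a tool call to move; the robot and the scene stay as the last step left them, time stands still between calls to the robot, and variables do not carry over. Pictures are saved under pics/ and viewed, and the job is handed in when it is done.

Besides the shell and the picture viewer there is one more tool, called as name(argument=value, ...), one argument or row to a line, values as JSON. carry_out: Moves the arm, as the interface text tells. Its arguments: {"type":"object","properties":{"rows":{"type":"array"}},"required":["rows"]}

```bash
mkdir -p pics
python3 - <<'E'
from bench import *
import cv2
print(state())
for n in ["scene","top","wrist"]:
    im=read_camera(n); cv2.imwrite(f"pics/{n}0.png",im)
    p=camera_params(n); print(n,{k:__import__('numpy').round(v,4).tolist() for k,v in p.items()})
for n in ["scene","top"]:
    for t in ["coil_mid","slot","stand","module"]:
        print(n,t,[(d['uv'],round(d['p'],2)) for d in spot_point(n,t)])
print(state()['clock'])
E
```

```text
{'clock': 0.0, 'joint_positions': array([ 7.28798984e+01,  7.23917508e+00, -2.32715283e+00,  8.05223601e+01,
       -9.00807850e-04,  9.00011076e+01]), 'qvel': array([-0.05134895, -0.03895632, -0.03592265, -0.13355326,  0.04718185,
        0.02772686]), 'joint_torque': array([ 1.46344995e-03, -4.35919261e+01,  3.52920520e+01,  1.74154749e-02,
        1.53200822e-04,  1.43928858e-06]), 'ee_pos': array([0.15443214, 0.50134777, 0.23054166]), 'ee_rot': array([ -89.41695741,   89.91130739, -106.53816593]), 'contact_force': array([ 0.18682236, -0.62650558,  0.80652036]), 'torque': array([-0.04035311, -0.01844259, -0.01345724]), 'gripper_width': 0.9993966895456788}
scene {'K': [[490.9121, 0.0, 282.5621], [0.0, 490.9121, 209.0858], [0.0, 0.0, 1.0]], 'R': [[-0.62, 0.7844, -0.0176], [0.5833, 0.4458, -0.679], [-0.5247, -0.4313, -0.7339]], 't': [0.2641, -0.2629, 1.4616]}
top {'K': [[479.9186, 0.0, 282.2696], [0.0, 479.9186, 211.9174], [0.0, 0.0, 1.0]], 'R': [[-0.0237, -0.9997, -0.0069], [-0.9956, 0.0242, -0.09], [0.0902, 0.0047, -0.9959]], 't': [0.0712, 0.5387, 1.2552]}
wrist {'K': [[301.6047, 0.0, 281.17], [0.0, 301.6047, 210.4698], [0.0, 0.0, 1.0]], 'tool_from_camera': [[0.0, -0.2633, 0.9647, -0.1422], [1.0, -0.0004, -0.0001, -0.0018], [0.0004, 0.9647, 0.2633, -0.0657], [0.0, 0.0, 0.0, 1.0]]}
scene coil_mid [([378.4, 252.2], 0.88)]
scene slot [([256.5, 185.7], 0.65)]
scene stand [([401.3, 230.0], 0.97), ([375.2, 272.7], 0.89), ([346.7, 316.8], 0.87), ([422.6, 327.8], 0.86), ([444.0, 276.9], 0.61)]
scene module []
top coil_mid [([188.2, 236.0], 0.78)]
top slot [([305.5, 216.4], 0.69)]
top stand [([201.3, 296.3], 0.79), ([191.4, 194.5], 0.79), ([141.4, 223.5], 0.75)]
top module [([299.1, 222.0], 0.76)]
0.55
```

View pics/scene0.png

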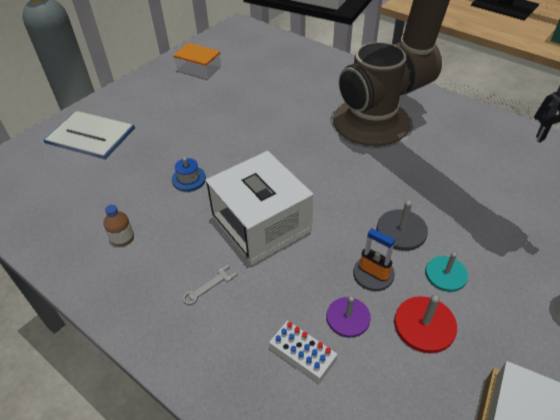

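View pics/top0.png

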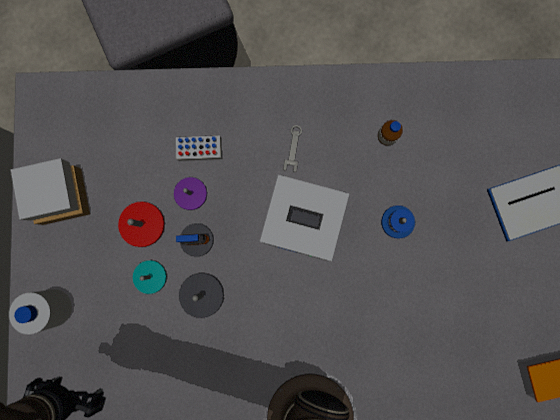

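View pics/wrist0.png

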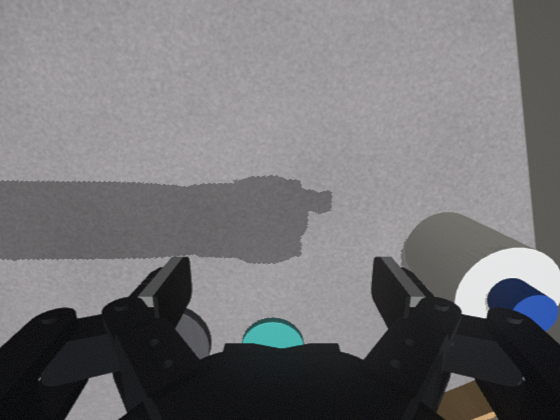

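```bash
cat > h.py <<'E'
import numpy as np, cv2
from bench import *
from scipy.spatial.transform import Rotation as Ro
def plane(n,uv,z):
    p=camera_params(n); d=p['R'].T@np.linalg.inv(p['K'])@np.array([uv[0],uv[1],1.]); c=-p['R'].T@p['t']
    return c+d*(z-c[2])/d[2]
def proj(n,X):
    p=camera_params(n); c=p['R']@np.array(X)+p['t']; c=p['K']@c; return c[:2]/c[2]
def tool(s): return Ro.from_euler('xyz',s['ee_rot'],degrees=True).as_matrix()
E
python3 - <<'E'
from h import *
im=cv2.imread("pics/top0.png")
a=cv2.resize(im[215:260,165:225],None,fx=10,fy=10,interpolation=cv2.INTER_CUBIC)
b=cv2.resize(im[190:245,270:345],None,fx=8,fy=8,interpolation=cv2.INTER_CUBIC)
cv2.imwrite("pics/ca.png",a);cv2.imwrite("pics/cb.png",b)
# slot outer frame
for nm,m in [("slot",cv2.inRange(im,(0,0,0),(110,110,110))),("bar",cv2.inRange(im,(90,0,0),(255,110,70)))]:
    mm=np.zeros_like(m)
    if nm=="slot": mm[202:232,283:327]=m[202:232,283:327]
    else: mm[228:252,170:220]=m[228:252,170:220]
    r=cv2.minAreaRect(cv2.findNonZero(mm)); print(nm,r)
    pts=cv2.boxPoints(r); P=np.array([plane("top",q,.135) for q in pts]); print(P[:,:2].round(4).tolist(),P.mean(0))
for uv in [(188.2,236)]: print(plane("top",uv,.0735))
print(plane("top",(305.5,216.4),.135),plane("scene",(256.5,185.7),.135),plane("scene",(378.4,252.2),.0735))
s=state();T=tool(s);print(T.round(3))
E
```

```text
slot ((304.4384765625, 216.89231872558594), (34.99461364746094, 16.751806259155273), 15.255120277404785)
[[0.5094, 0.0507], [0.5487, 0.039], [0.5241, -0.0426], [0.485, -0.0306]] [0.51681115 0.00413001 0.135     ]
bar ((186.51034545898438, 237.67587280273438), (6.341978549957275, 21.37481689453125), 86.633544921875)
[[0.4799, 0.3179], [0.4817, 0.266], [0.4663, 0.2652], [0.4645, 0.3171]] [0.47312771 0.29155586 0.135     ]
[0.47985261 0.29985129 0.0735    ]
[0.5179068  0.00147941 0.135     ] [0.51758002 0.00168736 0.135     ] [0.46835105 0.29292503 0.0735    ]
[[-0.     0.294  0.956]
 [-0.     0.956 -0.294]
 [-1.    -0.     0.   ]]
```

View pics/ca.png

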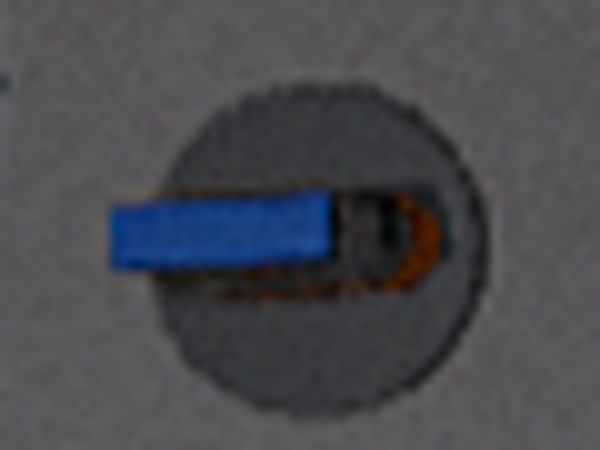

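View pics/cb.png

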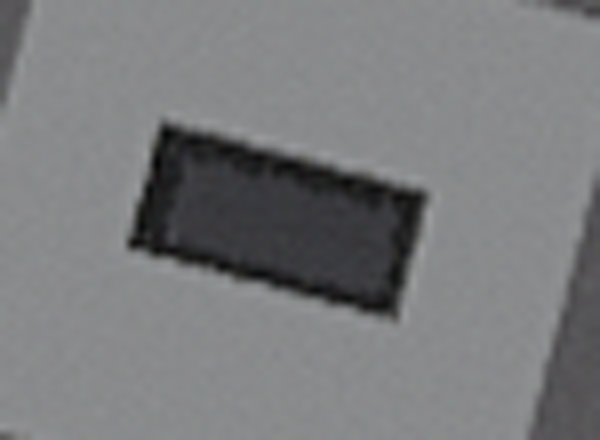

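carry_out(
  rows=[
    [0.591,0,0,0,-0.269,0.915,1],
    [0.591,0,0,0,-0.269,0.915,1],
    [0.591,0,0,0,-0.269,0.915,1],
    [0.591,0,0,0,-0.269,0.915,1],
    [0.591,0,0,0,-0.269,0.915,1],
    [0.591,0,0,0,-0.269,0.915,1],
    [0.591,0,0,0,-0.269,0.915,1],
    [0.591,0,0,0,-0.269,0.915,1],
    [0.591,0,0,0,-0.269,0.915,1],
    [0.591,0,0,0,-0.269,0.915,1],
  ],
)

```text
clock: 1.38
ee_pos: [0.477, 0.2877, 0.2307]
ee_rot: [46.6, 89.9, -42.1]
contact_force: [-1.0, -0.4, -0.7]
gripper_width: 0.998
```

carry_out(
  rows=[
    [0,0,0,0,0,0,1],
    [0,0,0,0,0,0,1],
    [0,0,0,0,0,0,1],
  ],
)

```text
clock: 1.63
ee_pos: [0.4719, 0.2916, 0.2313]
ee_rot: [-113.0, 90.0, 159.2]
contact_force: [0.3, 0.3, 0.2]
gripper_width: 1.001
```

Run:
```python
from h import *
s=state();im=read_camera("wrist");cv2.imwrite("pics/w1.png",im);np.save("s1.npy",s,allow_pickle=True)
print(s['clock'],s['ee_pos'],s['qvel'].round(2),s['joint_positions'].round(1),tool(s).round(4))
print(spot_point("wrist","coil_mid"))
```

```text
1.6333 [0.47188517 0.29164149 0.23134047] [ 0.92 -0.46 -0.17 -0.11 -0.11  0.49] [ 31.7  10.5   1.6  81.1   0.  119.5] [[-4.000e-04  9.993e-01  3.780e-02]
 [ 2.000e-04  3.780e-02 -9.993e-01]
 [-1.000e+00 -4.000e-04 -2.000e-04]]
[{'uv': [281.2, 194.0], 'p': 0.87}]
```

View pics/w1.png

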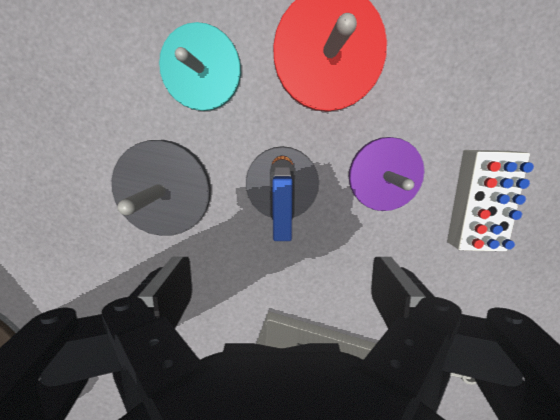

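```bash
cat >> h.py <<'E'
def wray(s,uv,z):
    p=camera_params("wrist");M=p['tool_from_camera'];T=tool(s)
    d=T@M[:3,:3]@np.linalg.inv(p['K'])@np.array([uv[0],uv[1],1.]);c=s['ee_pos']+T@M[:3,3]
    return c+d*(z-c[2])/d[2]
def wproj(s,X):
    p=camera_params("wrist");M=np.linalg.inv(p['tool_from_camera']);T=tool(s)
    c=M[:3,:3]@(T.T@(np.array(X)-s['ee_pos']))+M[:3,3]; c=p['K']@c; return c[:2]/c[2]
E
python3 - <<'E'
from h import *
s=np.load("s1.npy",allow_pickle=True).item()
im=cv2.imread("pics/w1.png")
c=cv2.resize(im[145:255,235:330],None,fx=5,fy=5,interpolation=cv2.INTER_CUBIC)
cv2.imwrite("pics/c1.png",c)
m=cv2.inRange(im[160:250,260:310],(70,0,0),(255,120,80))
ys,xs=np.nonzero(m)
for y in np.unique(ys): print(y+160,xs[ys==y].min()+260,xs[ys==y].max()+260,im[y+160,282].tolist())
for X in [(.473,.2916)]:
  for dy in (-.027,.027):
    for dx in (-.008,.008): print(dx,dy,wproj(s,[X[0]+dx,X[1]+dy,.135]),wproj(s,[X[0]+dx,X[1]+dy,.119]))
E
```

```text
160 279 284 [78, 75, 75]
161 277 287 [81, 78, 78]
162 276 288 [79, 78, 79]
163 275 289 [76, 75, 76]
164 273 290 [79, 76, 78]
165 272 293 [76, 77, 77]
166 271 293 [77, 78, 78]
167 271 309 [90, 89, 91]
168 271 309 [101, 99, 102]
169 271 309 [102, 100, 103]
170 271 309 [105, 102, 106]
171 271 309 [105, 103, 105]
172 270 309 [103, 100, 104]
173 270 309 [102, 100, 104]
174 294 309 [108, 107, 110]
175 295 309 [137, 135, 138]
176 275 309 [87, 63, 57]
177 273 309 [83, 48, 34]
178 272 309 [105, 58, 39]
179 271 309 [173, 92, 56]
180 270 309 [200, 111, 71]
181 271 309 [219, 124, 81]
182 270 309 [218, 124, 80]
183 270 309 [218, 123, 79]
184 271 309 [217, 124, 79]
185 270 309 [217, 124, 79]
186 262 309 [213, 121, 77]
187 260 309 [146, 82, 54]
188 260 309 [137, 77, 51]
189 260 309 [139, 78, 53]
190 260 309 [138, 78, 49]
191 260 309 [140, 79, 52]
192 260 309 [140, 78, 52]
193 260 309 [139, 77, 51]
194 260 309 [139, 78, 52]
195 260 309 [141, 81, 54]
196 260 309 [138, 77, 49]
197 260 309 [137, 77, 49]
198 260 309 [139, 78, 50]
199 260 309 [138, 75, 49]
200 260 309 [139, 78, 51]
201 260 309 [140, 78, 
[... 593 characters left out ...]
 76, 48]
225 273 291 [137, 76, 49]
226 273 291 [137, 76, 49]
227 273 291 [137, 75, 50]
228 273 291 [136, 73, 47]
229 273 291 [136, 75, 49]
230 273 291 [137, 76, 49]
231 273 291 [137, 76, 51]
232 273 291 [137, 78, 51]
233 273 291 [138, 76, 50]
234 273 291 [137, 77, 51]
235 273 291 [136, 76, 48]
236 273 291 [135, 74, 47]
237 273 291 [136, 75, 48]
238 273 291 [135, 75, 48]
239 273 291 [137, 75, 50]
240 274 290 [125, 73, 52]
-0.008 -0.027 [271.66435332 240.54955699] [272.21253121 234.11954475]
0.008 -0.027 [290.63206764 241.21744692] [290.09449006 234.75288744]
-0.008 0.027 [273.64175791 176.89375509] [274.10088294 173.95380635]
0.008 0.027 [293.72932013 177.64197365] [292.97480136 174.65860238]
```

View pics/c1.png

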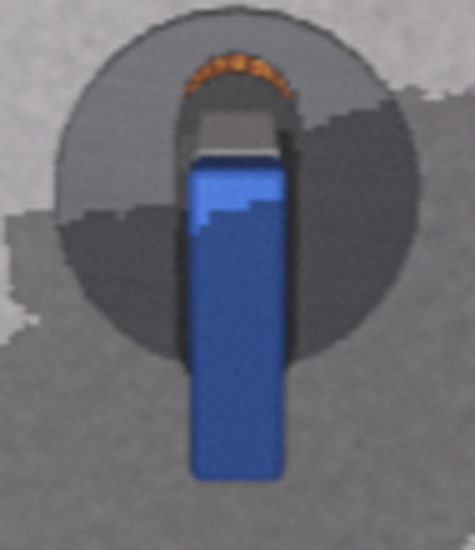

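carry_out(
  rows=[
    [0.156,0,0,0,0.0865,0.727,1],
    [0.156,0,0,0,0.0865,0.727,1],
    [0.156,0,0,0,0.0865,0.727,1],
    [0.156,0,0,0,0.0865,0.727,1],
    [0.156,0,0,0,0.0865,0.727,1],
    [0.156,0,0,0,0.0865,0.727,1],
    [0.156,0,0,0,0.0865,0.727,1],
    [0.156,0,0,0,0.0865,0.727,1],
    [0.156,0,0,0,0.0865,0.727,1],
    [0.156,0,0,0,0.0865,0.727,1],
  ],
)

```text
clock: 2.57
ee_pos: [0.5169, 0.0025, 0.2315]
ee_rot: [175.3, 90.0, 68.6]
contact_force: [-0.2, 0.3, 0.0]
gripper_width: 1.0
```

carry_out(
  rows=[
    [0,0,0,0,0,0,1],
    [0,0,0,0,0,0,1],
    [0,0,0,0,0,0,1],
  ],
)

```text
clock: 2.82
ee_pos: [0.517, 0.0032, 0.2314]
ee_rot: [170.4, 90.0, 63.8]
contact_force: [-0.7, 0.3, -0.4]
gripper_width: 1.0
```

Run:
```python
from h import *
s=state();im=read_camera("wrist");cv2.imwrite("pics/w2.png",im);np.save("s2.npy",s,allow_pickle=True)
print(s['clock'],s['ee_pos'],s['qvel'].round(2),s['joint_positions'].round(1),tool(s).round(4))
cv2.imwrite("pics/c2.png",cv2.resize(im[150:270,220:345],None,fx=5,fy=5,interpolation=cv2.INTER_CUBIC))
```

```text
2.8167 [0.51703686 0.00322846 0.23136394] [-0.44  0.18  0.1   0.01 -0.1  -0.02] [  0.4   6.3  -3.2  80.4   0.  106.9] [[ 1.000e-04  9.583e-01 -2.856e-01]
 [ 1.000e-04 -2.856e-01 -9.583e-01]
 [-1.000e+00  0.000e+00 -1.000e-04]]
```

View pics/w2.png

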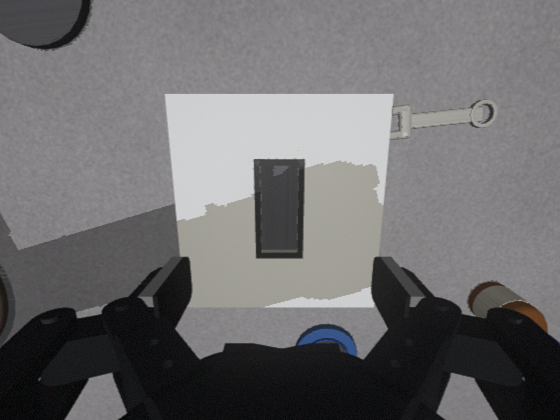

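View pics/c2.png

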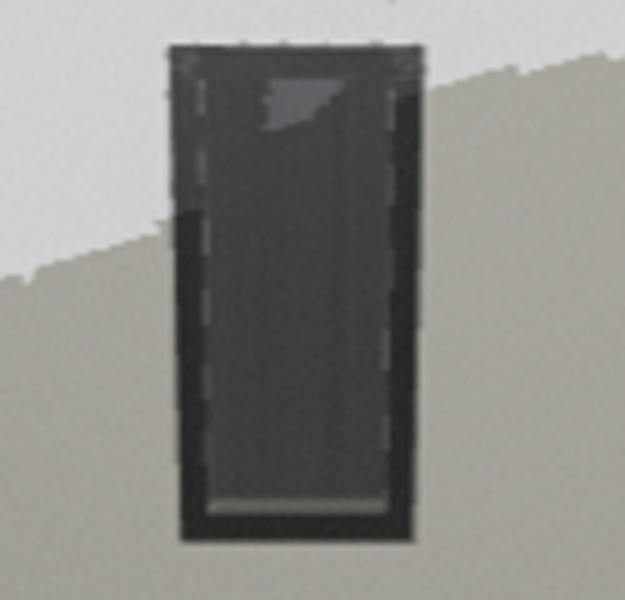

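Run:
```python
from h import *
s1=np.load("s1.npy",allow_pickle=True).item();s2=np.load("s2.npy",allow_pickle=True).item()
im=cv2.imread("pics/w2.png").astype(float).mean(2)
# subpixel outer edges of frame by max gradient
def edge(line,lo,hi):
    g=np.abs(np.diff(line))[lo:hi]; k=g.argmax(); w=g[max(k-1,0):k+2]; return lo+max(k-1,0)+(w*np.arange(len(w))).sum()/w.sum()+.5
L=[(edge(im[v],248,262),v) for v in range(175,252)];R=[(edge(im[v],297,310),v) for v in range(175,252)]
T=[(u,edge(im[:,u],152,165)) for u in range(262,296)];B=[(u,edge(im[:,u],253,264)) for u in range(262,296)]
def fit(pts,s,z=.135):
    P=np.array([(tool(s).T@(wray(s,q,z)-s['ee_pos']))[1:] for q in pts]); 
    vx,vy,x,y=cv2.fitLine(P.astype(np.float32),cv2.DIST_HUBER,0,1e-5,1e-5).ravel(); return (x,y),np.degrees(np.arctan2(vy,vx))
for n,p in zip("LRTB",(L,R,T,B)): print(n,np.mean(p,0),fit(p,s2))
im=cv2.imread("pics/w1.png").astype(float)[:,:,0]-cv2.imread("pics/w1.png").astype(float)[:,:,2]
L=[(edge(im[v],266,278),v) for v in range(190,236)];R=[(edge(im[v],286,298),v) for v in range(190,236)]
T=[(u,edge(im[:,u],172,184)) for u in range(276,289)];B=[(u,edge(im[:,u],235,247)) for u in range(276,289)]
print('bar')
for n,p in zip("LRTB",(L,R,T,B)): print(n,np.mean(p,0),fit(p,s1))
```

```text
L [254.53557322 213.        ] ((np.float32(-0.021126993), np.float32(-0.00526457)), np.float32(89.91154))
R [303.19406868 213.        ] ((np.float32(0.018883491), np.float32(0.00969758)), np.float32(-89.974014))
T [278.5        158.66165004] ((np.float32(-0.0044257096), np.float32(-0.04167937)), np.float32(0.2221804))
B [278.5        258.01326926] ((np.float32(0.0012190152), np.float32(0.04257992)), np.float32(0.043766107))
bar
L [272.49561689 212.5       ] ((np.float32(-0.006354318), np.float32(0.00029585967)), np.float32(89.62228))
R [291.35864541 212.5       ] ((np.float32(0.009148047), np.float32(0.0022099977)), np.float32(-89.89937))
T [282.         178.44629126] ((np.float32(0.0016123791), np.float32(-0.026105583)), np.float32(0.0076092896))
B [282.         240.54279692] ((np.float32(0.0014705281), np.float32(0.026608642)), np.float32(-0.02976151))
```

carry_out(
  rows=[
    [-0.159,0,0,0,-0.3145,-0.661,1],
    [-0.159,0,0,0,-0.3145,-0.661,1],
    [-0.159,0,0,0,-0.3145,-0.661,1],
    [-0.159,0,0,0,-0.3145,-0.661,1],
    [-0.159,0,0,0,-0.3145,-0.661,1],
    [-0.159,0,0,0,-0.3145,-0.661,1],
    [-0.159,0,0,0,-0.3145,-0.661,1],
    [-0.159,0,0,0,-0.3145,-0.661,1],
    [-0.159,0,0,0,-0.3145,-0.661,1],
    [-0.159,0,0,0,-0.3145,-0.661,1],
  ],
)

```text
clock: 3.7
ee_pos: [0.4725, 0.2916, 0.2311]
ee_rot: [-30.3, 90.0, -117.9]
contact_force: [0.5, 0.2, -0.5]
gripper_width: 1.001
```

carry_out(
  rows=[
    [0,0,0,0,0,0,1],
    [0,0,0,0,0,0,1],
    [0,0,0,0,0,0,1],
    [0,0,0,0,0,0,1],
    [0,0,0,0,0,0,1],
    [0,0,0,0,0,0,1],
  ],
)

```text
clock: 4.2
ee_pos: [0.4732, 0.2907, 0.2314]
ee_rot: [104.4, 90.0, 16.7]
contact_force: [0.3, -0.4, -0.7]
gripper_width: 0.998
```

```bash
cat >> h.py <<'E'
def show():
    s=state();T=tool(s);print('t',s['clock'],'pos',s['ee_pos'].round(5),'yaw',np.degrees(np.arctan2(T[1,1],T[0,1])).round(3),'tilt',T[:2,0].round(4),'F',s['contact_force'].round(1),'M',s['torque'].round(2),'w',round(float(s['gripper_width']),3)); return s
E
python3 -c "
from h import *
show()"
```

```text
t 4.2 pos [0.47317 0.29065 0.2314 ] yaw 2.27 tilt [0.0002 0.    ] F [ 0.3 -0.4 -0.7] M [-0.03  0.   -0.01] w 0.998
```

carry_out(
  rows=[
    [0,0,0,0.07,0,0,1],
    [0,0,0,0.14,0,0,1],
    [0,0,0,0.2,0,0,1],
    [0,0,0,0.25,0,0,1],
    [0,0,0,0.28,0,0,1],
    [0,0,0,0.3,0,0,1],
    [0,0,0,0.308,0,0,1],
    [0,0,0,0.308,0,0,1],
  ],
)

```text
clock: 4.87
ee_pos: [0.4728, 0.291, 0.1078]
ee_rot: [-59.9, 90.0, -147.6]
contact_force: [0.3, 0.0, 0.2]
gripper_width: 0.999
```

Run:
```python
from h import *
s=show();im=read_camera("wrist");cv2.imwrite("pics/w3.png",im)
```

```text
t 4.8667 pos [0.47285 0.29096 0.10777] yaw 2.31 tilt [-0.0006 -0.0004] F [0.3 0.  0.2] M [-0.01 -0.05  0.01] w 0.999
```

View pics/w3.png

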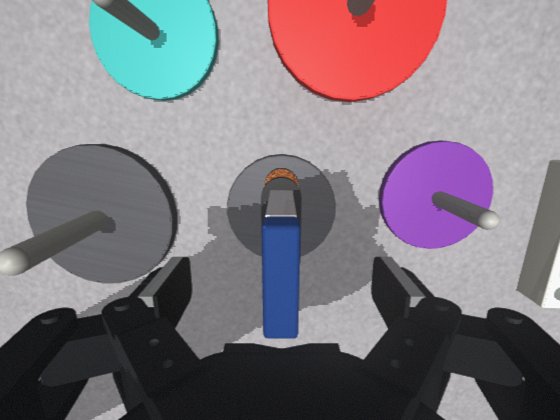

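carry_out(
  rows=[
    [0,0,0,0,0,0,-1],
    [0,0,0,0,0,0,-1],
    [0,0,0,0,0,0,-1],
    [0,0,0,0,0,0,-1],
    [0,0,0,0,0,0,-1],
    [0,0,0,0,0,0,-1],
    [0,0,0,0,0,0,-1],
    [0,0,0,0,0,0,-1],
    [0,0,0,0,0,0,-1],
    [0,0,0,0,0,0,-1],
  ],
)

```text
clock: 5.75
ee_pos: [0.4731, 0.2913, 0.1084]
ee_rot: [122.3, 90.0, 34.6]
contact_force: [-0.9, 0.5, 3.7]
gripper_width: 0.179
```

Run:
```python
from h import *
s=show();im=read_camera("wrist");cv2.imwrite("pics/w4.png",im)
```

```text
t 5.75 pos [0.47311 0.29128 0.10845] yaw 2.323 tilt [0.0005 0.0004] F [-0.9  0.5  3.7] M [-0.03  0.11 -0.04] w 0.179
```

View pics/w4.png

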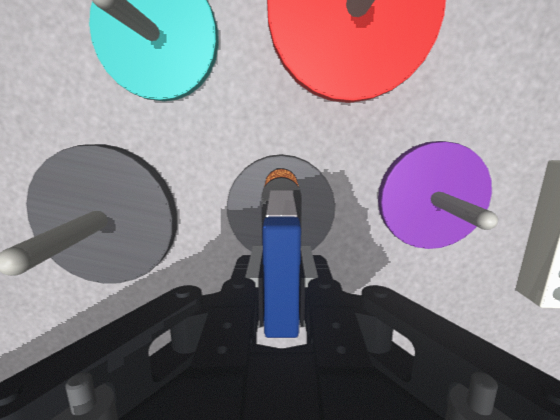

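carry_out(
  rows=[
    [0,0,0,-0.01,0,0,-1],
    [0,0,0,-0.03,0,0,-1],
    [0,0,0,-0.06,0,0,-1],
    [0,0,0,-0.1,0,0,-1],
    [0,0,0,-0.15,0,0,-1],
    [0,0,0,-0.2,0,0,-1],
    [0,0,0,-0.26,0,0,-1],
    [0,0,0,-0.32,0,0,-1],
    [0,0,0,-0.36,0,0,-1],
    [0,0,0,-0.38,0,0,-1],
  ],
)

```text
clock: 6.63
ee_pos: [0.4734, 0.2914, 0.2628]
ee_rot: [117.5, 89.8, 29.8]
contact_force: [0.4, 0.0, -1.2]
gripper_width: 0.172
```

carry_out(
  rows=[
    [0,0,0,0,0,0,-1],
    [0,0,0,0,0,0,-1],
    [0,0,0,0,0,0,-1],
  ],
)

```text
clock: 6.88
ee_pos: [0.4725, 0.2909, 0.2586]
ee_rot: [-60.8, 89.9, -148.5]
contact_force: [0.1, -0.3, -1.5]
gripper_width: 0.173
```

Run:
```python
from h import *
s=show();im=read_camera("wrist");cv2.imwrite("pics/w5.png",im);np.save("s5.npy",s,allow_pickle=True)
im=read_camera("scene");cv2.imwrite("pics/sc5.png",cv2.resize(im[100:300,250:500],None,fx=3,fy=3))
```

```text
t 6.8833 pos [0.47253 0.29089 0.2586 ] yaw 2.319 tilt [-0.002  -0.0012] F [ 0.1 -0.3 -1.5] M [-0.01 -0.05  0.01] w 0.173
```

View pics/w5.png

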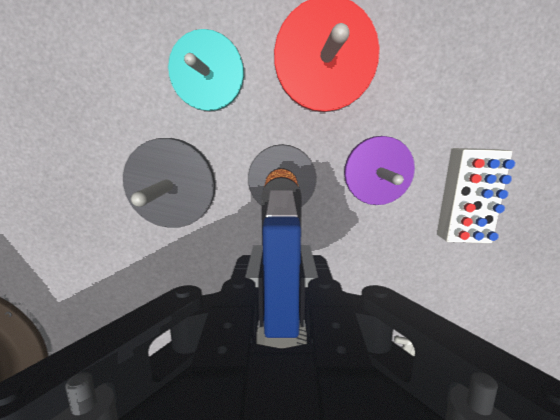

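View pics/sc5.png

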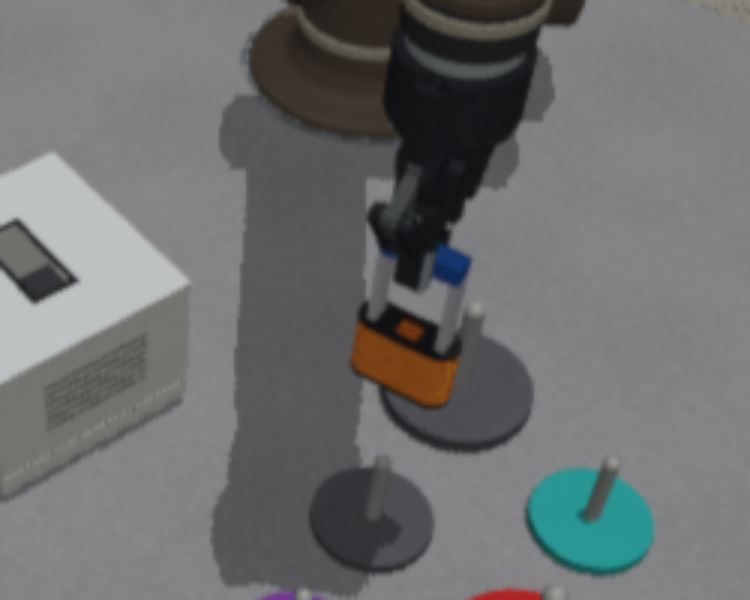

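Run:
```python
from h import *
im=cv2.imread("pics/w5.png")
cv2.imwrite("pics/c5.png",cv2.resize(im[155:350,230:335],None,fx=4,fy=3,interpolation=cv2.INTER_CUBIC)[:600])
f=im.astype(float);d=f[:,:,0]-f[:,:,2]
def edge(line,lo,hi):
    g=np.abs(np.diff(line))[lo:hi]; k=g.argmax(); w=g[max(k-1,0):k+2]; return lo+max(k-1,0)+(w*np.arange(len(w))).sum()/w.sum()+.5
p=camera_params("wrist");M=p['tool_from_camera']
def tp(uv,x):
    r=M[:3,:3]@np.linalg.inv(p['K'])@np.array([uv[0],uv[1],1.]);c=M[:3,3]; return (c+r*(x-c[0])/r[0])[1:].round(5)
for v in (225,235,250,280,300,320): 
    l,r=edge(d[v],255,275),edge(d[v],290,312); print(v,l,r,tp((l,v),-.0266),tp((r,v),-.0266))
for u in (272,280,288): 
    t,b=edge(d[:,u],205,225),edge(d[:,u],325,350); print(u,t,b,tp((u,t),-.0266),tp((u,b),-.0266))
```

```text
225 262.5 299.5769230769231 [-0.00737 -0.02697] [ 0.00755 -0.02696]
235 262.36746987951807 300.3375 [-0.0075 -0.0227] [ 0.00793 -0.0227 ]
250 262.5470588235294 299.74691358024694 [-0.00754 -0.01615] [ 0.00779 -0.01615]
280 263.60843373493975 298.6547619047619 [-0.00731 -0.00248] [ 0.00754 -0.00247]
300 263.75581395348837 298.45348837209303 [-0.0074   0.00708] [0.0076  0.00709]
320 263.5681818181818 298.6666666666667 [-0.00764  0.01703] [0.00784 0.01703]
272 215.9318181818182 337.22222222222223 [-0.00352 -0.03077] [-0.00399  0.02592]
280 215.86170212765958 337.197247706422 [-0.00033 -0.0308 ] [-0.00041  0.02591]
288 215.92 337.2155963302752 [ 0.00287 -0.03077] [0.00318 0.02592]
```

View pics/c5.png

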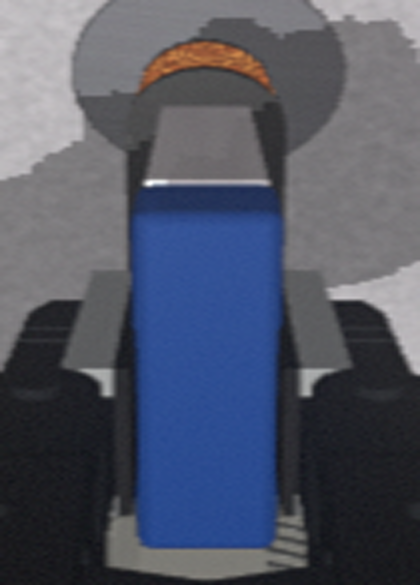

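carry_out(
  rows=[
    [0.02,0,0,0,0.008,0.07,-1],
    [0.04,0,0,0,0.016,0.15,-1],
    [0.06,0,0,0,0.026,0.24,-1],
    [0.08,0,0,0,0.036,0.33,-1],
    [0.1,0,0,0,0.046,0.42,-1],
    [0.12,0,0,0,0.056,0.51,-1],
    [0.14,0,0,0,0.065,0.6,-1],
    [0.15,0,0,0,0.072,0.67,-1],
    [0.1583,0,0,0,0.076,0.71,-1],
    [0.1583,0,0,0,0.0778,0.7238,-1],
  ],
)

```text
clock: 7.82
ee_pos: [0.5155, 0.0006, 0.2591]
ee_rot: [-49.2, 89.9, -156.1]
contact_force: [-0.1, 0.2, -2.2]
gripper_width: 0.171
```

carry_out(
  rows=[
    [0,0,0,0,0,0,-1],
    [0,0,0,0,0,0,-1],
    [0,0,0,0,0,0,-1],
    [0,0,0,0,0,0,-1],
    [0,0,0,0,0,0,-1],
  ],
)

```text
clock: 8.23
ee_pos: [0.5157, 0.0041, 0.2601]
ee_rot: [-149.5, 90.0, 103.9]
contact_force: [-0.2, 0.9, -2.3]
gripper_width: 0.177
```

Run:
```python
from h import *
s=show();im=read_camera("wrist");s=show();cv2.imwrite("pics/w6.png",im);np.save("s6.npy",s,allow_pickle=True)
im=read_camera("scene");cv2.imwrite("pics/sc6.png",cv2.resize(im[80:280,180:380],None,fx=3,fy=3));show()
im=read_camera("top");cv2.imwrite("pics/t6.png",cv2.resize(im[160:280,240:380],None,fx=5,fy=5));show()
```

```text
t 8.2333 pos [0.51569 0.00414 0.26007] yaw -16.574 tilt [-0.      0.0002] F [-0.2  0.9 -2.3] M [ 0.02 -0.02 -0.04] w 0.177
t 8.2833 pos [0.51569 0.00401 0.26009] yaw -16.586 tilt [-0.      0.0001] F [-0.  -0.2 -0.8] M [0.05 0.04 0.05] w 0.174
t 8.3333 pos [0.51573 0.00387 0.26012] yaw -16.599 tilt [0.     0.0001] F [-0.6  0.3 -1.5] M [ 0.02 -0.02 -0.01] w 0.177
t 8.3833 pos [0.51575 0.00373 0.26014] yaw -16.612 tilt [0.0001 0.    ] F [-0.6  0.4 -2. ] M [-0.01 -0.    0.01] w 0.18
```

View pics/w6.png

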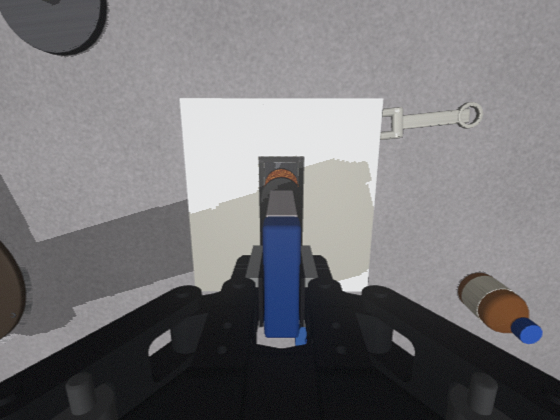

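View pics/sc6.png

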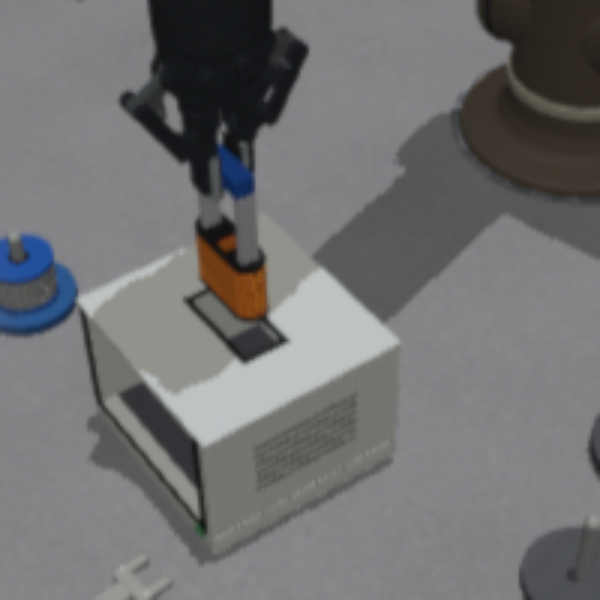

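carry_out(
  rows=[
    [0,0,0,0,0,0,-1],
    [0,0,0,0,0,0,-1],
    [0,0,0,0,0,0,-1],
    [0,0,0,0,0,0,-1],
    [0,0,0,0,0,0,-1],
    [0,0,0,0,0,0,-1],
  ],
)

```text
clock: 8.88
ee_pos: [0.5158, 0.0031, 0.2601]
ee_rot: [-139.9, 90.0, 113.4]
contact_force: [-0.1, 0.0, -1.9]
gripper_width: 0.176
```

```bash
cat >> h.py <<'E'
def edge(line,lo,hi):
    g=np.abs(np.diff(line))[lo:hi]; k=g.argmax(); w=g[max(k-1,0):k+2]; return lo+max(k-1,0)+(w*np.arange(len(w))).sum()/w.sum()+.5
def slotmeas(s,im,vr,ul,ur,tr,us):
    g=im.astype(float).mean(2)
    f=lambda q:(tool(s).T@(wray(s,q,.135)-s['ee_pos']))[1:]
    l=[f((edge(g[v],*ul),v)) for v in vr]; r=[f((edge(g[v],*ur),v)) for v in vr]; t=[f((u,edge(g[:,u],*tr))) for u in us]
    for n,a in (('l',l),('r',r),('t',t)):
        a=np.array(a); print(n,np.median(a,0).round(5),'first',a[:3].mean(0).round(4),'last',a[-3:].mean(0).round(4))
    print('slot centre in tool: y',(np.median(l,0)[0]+np.median(r,0)[0])/2,'z',np.median(t,0)[1]+.042)
E
python3 - <<'E'
from h import *
s=show();im=read_camera("wrist");cv2.imwrite("pics/w7.png",im);np.save("s7.npy",s,allow_pickle=True)
slotmeas(s,im,range(165,235),(252,266),(297,310),(150,163),range(266,297))
cv2.imwrite("pics/c7.png",cv2.resize(im[145:285,225:340],None,fx=5,fy=4,interpolation=cv2.INTER_CUBIC))
E
```

```text
t 8.8833 pos [0.51577 0.00308 0.26009] yaw -16.683 tilt [-0.  0.] F [-0.1  0.  -1.9] M [ 0.   -0.01 -0.02] w 0.176
l [-0.01994 -0.00217] first [-0.02   -0.0325] last [-0.0198  0.0301]
r [ 0.02005 -0.00215] first [ 0.02   -0.0325] last [0.0202 0.0301]
t [ 0.00066 -0.04233] first [-0.0116 -0.0422] last [ 0.0129 -0.0424]
slot centre in tool: y 5.909966370376378e-05 z -0.0003321572255706798
```

View pics/c7.png

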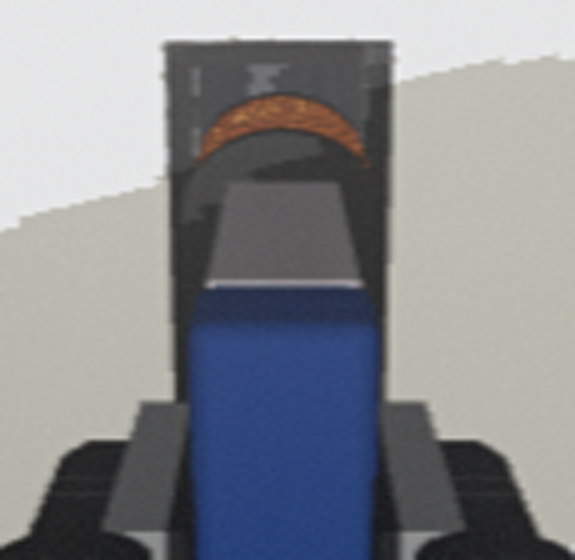

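carry_out(
  rows=[
    [0,0,0,0.02,0,0,-1],
    [0,0,0,0.04,0,0,-1],
    [0,0,0,0.055,0,0,-1],
    [0,0,0,0.06,0,0,-1],
    [0,0,0,0.065,0,0,-1],
    [0,0,0,0.07,0,0,-1],
    [0,0,0,0.075,0,0,-1],
    [0,0,0,0.08,0,0,-1],
    [0,0,0,0.085,0,0,-1],
    [0,0,0,0.085,0,0,-1],
  ],
)

```text
clock: 9.77
ee_pos: [0.5157, 0.0031, 0.2258]
ee_rot: [-65.1, 90.0, -171.8]
contact_force: [0.2, 0.1, -1.9]
gripper_width: 0.173
```

Run:
```python
from h import *
s=show();im=read_camera("wrist");cv2.imwrite("pics/w8.png",im)
cv2.imwrite("pics/c8.png",cv2.resize(im[135:285,225:340],None,fx=5,fy=4,interpolation=cv2.INTER_CUBIC))
im=read_camera("scene");cv2.imwrite("pics/sc8.png",cv2.resize(im[80:280,180:380],None,fx=3,fy=3));show()
```

```text
t 9.7667 pos [0.51568 0.00312 0.22577] yaw -16.676 tilt [-0.0003 -0.    ] F [ 0.2  0.1 -1.9] M [-0.01  0.03 -0.  ] w 0.173
t 9.8667 pos [0.51574 0.00314 0.22611] yaw -16.674 tilt [-0.  0.] F [-1.1  0.1 -1.7] M [-0.08  0.01  0.04] w 0.178
```

View pics/c8.png

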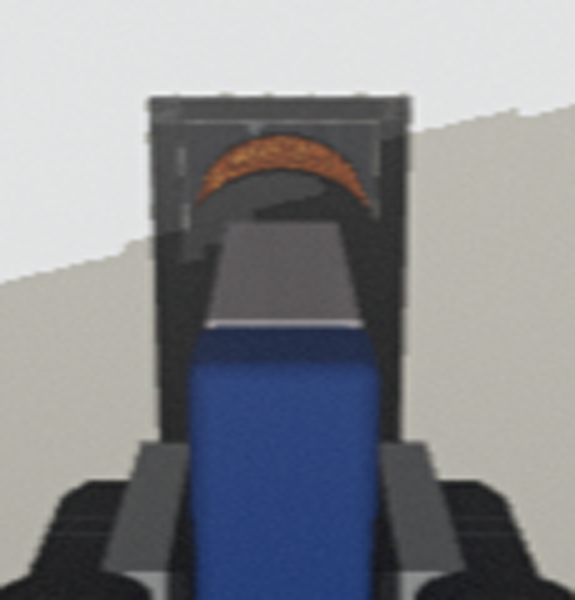

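View pics/sc8.png

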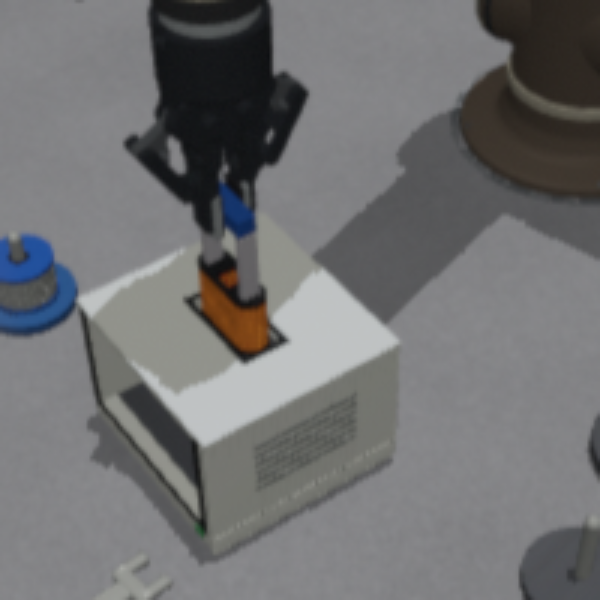

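carry_out(
  rows=[
    [0,0,0,0.005,0,0,-1],
    [0,0,0,0.01,0,0,-1],
    [0,0,0,0.015,0,0,-1],
    [0,0,0,0.02,0,0,-1],
    [0,0,0,0.025,0,0,-1],
    [0,0,0,0.03,0,0,-1],
  ],
)

```text
clock: 10.37
ee_pos: [0.5157, 0.0031, 0.2138]
ee_rot: [-75.4, 90.0, 177.9]
contact_force: [-0.4, -0.4, -1.7]
gripper_width: 0.18
```

Run:
```python
from h import *
s=show();im=read_camera("wrist");cv2.imwrite("pics/w9.png",im)
cv2.imwrite("pics/c9.png",cv2.resize(im[135:285,225:340],None,fx=5,fy=4,interpolation=cv2.INTER_CUBIC))
```

```text
t 10.3667 pos [0.51574 0.00311 0.21383] yaw -16.677 tilt [-0.0001  0.    ] F [-0.4 -0.4 -1.7] M [0.04 0.01 0.04] w 0.18
```

View pics/c9.png

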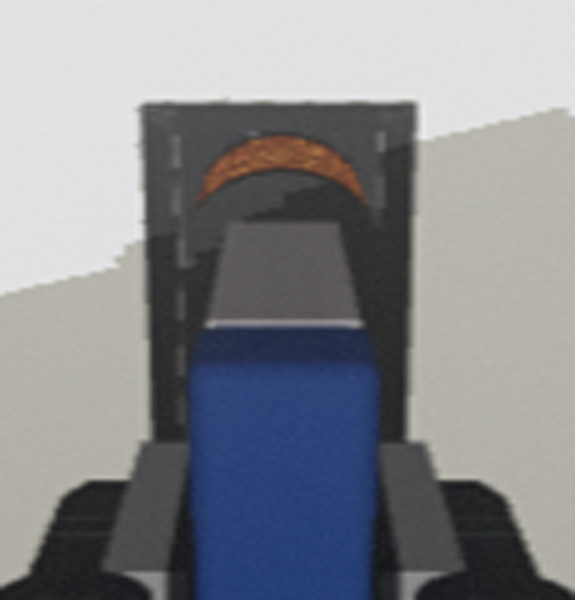

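carry_out(
  rows=[
    [0,0,0,0.008,0,0,-1],
    [0,0,0,0.016,0,0,-1],
    [0,0,0,0.024,0,0,-1],
    [0,0,0,0.032,0,0,-1],
    [0,0,0,0.04,0,0,-1],
    [0,0,0,0.048,0,0,-1],
    [0,0,0,0.056,0,0,-1],
    [0,0,0,0.064,0,0,-1],
    [0,0,0,0.072,0,0,-1],
    [0,0,0,0.08,0,0,-1],
  ],
)

```text
clock: 11.25
ee_pos: [0.5158, 0.0031, 0.1818]
ee_rot: [-97.8, 90.0, 155.5]
contact_force: [-0.1, 0.5, -2.9]
gripper_width: 0.179
```

carry_out(
  rows=[
    [0,0,0,0.008,0,0,-1],
    [0,0,0,0.016,0,0,-1],
    [0,0,0,0.024,0,0,-1],
    [0,0,0,0.032,0,0,-1],
    [0,0,0,0.04,0,0,-1],
    [0,0,0,0.048,0,0,-1],
    [0,0,0,0.056,0,0,-1],
    [0,0,0,0.064,0,0,-1],
    [0,0,0,0.072,0,0,-1],
    [0,0,0,0.0785,0,0,-1],
  ],
)

```text
clock: 12.08
ee_pos: [0.5157, 0.0031, 0.1503]
ee_rot: [-68.6, 90.0, -175.3]
contact_force: [-1.0, 0.8, -3.0]
gripper_width: 0.179
```

carry_out(
  rows=[
    [0,0,0,0,0,0,-1],
    [0,0,0,0,0,0,-1],
    [0,0,0,0,0,0,-1],
    [0,0,0,0,0,0,-1],
    [0,0,0,0,0,0,-1],
    [0,0,0,0,0,0,-1],
  ],
)

```text
clock: 12.58
ee_pos: [0.5158, 0.0031, 0.1508]
ee_rot: [102.3, 90.0, -4.3]
contact_force: [0.5, 0.7, -3.1]
gripper_width: 0.173
```

Run:
```python
from h import *
s=show();im=read_camera("wrist");cv2.imwrite("pics/w10.png",im)
im=read_camera("scene");cv2.imwrite("pics/sc10.png",cv2.resize(im[80:280,180:380],None,fx=3,fy=3));show()
```

```text
t 12.5833 pos [0.51584 0.00313 0.15084] yaw -16.675 tilt [ 0.0002 -0.    ] F [ 0.5  0.7 -3.1] M [-0.02  0.   -0.02] w 0.173
t 12.6833 pos [0.51582 0.00311 0.1508 ] yaw -16.676 tilt [ 0.0002 -0.    ] F [-0.5 -0.2 -2.5] M [0.03 0.01 0.02] w 0.176
```

View pics/w10.png

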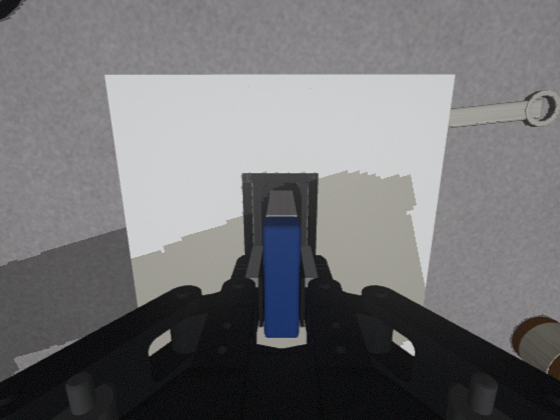

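View pics/sc10.png

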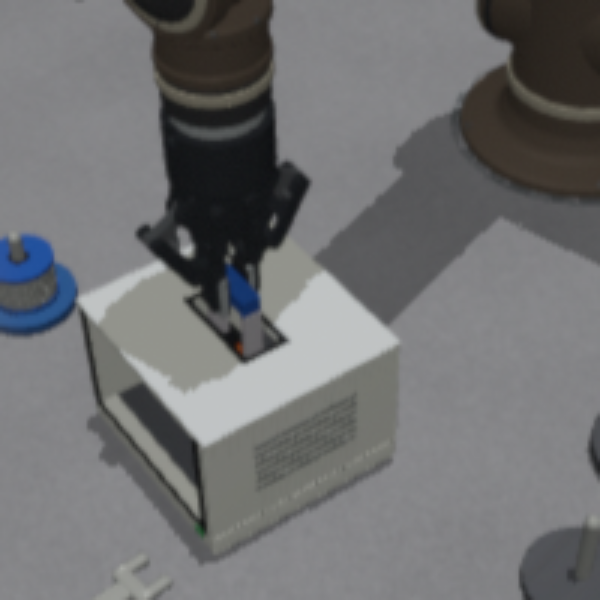

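```bash
python3 -c "
from h import *
print(hand_in());show()"
```

```text
the job is handed in; nothing more can be done
None
the job is handed in; nothing more can be done
```

I lifted the orange coil off the smaller dark stand by its blue bar and lowered it through the slot. I handed the job in with the gripper still holding the bar, about 12.7 s into the 48 s allowed.

- **Alignment above the slot:** the wrist picture put the slot centre within 0.1 mm across and about 0.3 mm along the tool axis. The bar measured within 0.1 mm across and about 0.4 mm along, and the yaw matched within about 0.2°.
- **Descent:** between steps, side forces stayed at or below about 1 N. The downward force read −1.7 to −3.1 N, a little above the coil's own weight of about 2 N. There was no sign of contact at those checks.
- **Final height:** worked out from the arm's position (TCP at 0.151 m), the coil's underside is about 54 mm above the table. The inside floor is at 30 mm, so it hangs about 24 mm clear. The ring's top is about 25 mm below the roof's underside.
- **Last pictures:** the wrist and scene views show only the uprights and bar above the roof, and the bar has not moved in the grip. The ring inside the module could not be seen directly.
- **Other things:** nothing I saw in the pictures suggests the spare coil, bottle, vial rack or wrench was touched.
- **Small disagreement:** the top camera and the wrist camera placed the slot about 1 mm apart. I aimed between the two, and the wrist check above the slot then confirmed the position.

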